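# Shut the sample carrier's gate and drop its latch

### The job

The blue gate of the white sample carrier stands ajar. Shut it and latch it: the steel latch bar on the gate has to be lifted over the front lip of the dark keeper at the carrier's right front corner (pressing down the red pin on the bar's other end lifts it) and left dropped fully into the keeper's notch, with the gate shut behind it. Leave the pot and dish in the carrier and the bottle beside it standing where they are.

Things in the scene. Friction and masses are not known exactly. Their poses are not given: they have to be found in the camera images.
- carrier: White open-topped carrier, fixed to the bench, 124 deep (x) x 228 wide (y) x 100 mm high. Origin: centre of its underside, on the bench. Its -x is the front, where the gate is; +y is the left as you stand in front of it (hinge side); z up. Offsets given 'in the carrier' are mm in this frame.
- gate_hinge (a point): Point on the gate's vertical hinge axis at bench height, (-66, +100, 0) in the carrier; axes as the carrier's. The gate is a flat blue panel 8 mm thick, 19 to 97 mm above the bench, centred on the hinge axis line; shut, it runs along -y from here for 200 mm, front face at x = -70 in the carrier.
- gate (a joint): Angle of the gate about its vertical hinge (rad): 0 = shut (hard stop), grows as the free right end swings out to the carrier's -x. Light friction (0.03 N m), no spring: it stays where it is left. It starts at 0.35 to 0.75.
- latch (a joint): Angle of the latch bar about its pivot on the gate (rad): 0 = level, down on its rest pin; grows as the right tip rises and the red pin on the left sinks; stop at 0.6. Its own weight returns it to 0 when let go; about 0.6 N on the red pin holds it up. From 0.25 the tip clears the keeper's lip; pressing the red pin down 17 to 20 mm gives 0.31 to 0.37.
- latch_pivot (a point): The bar's pivot on the gate's front, 145 mm from the hinge axis, 85 mm above the bench. The steel bar, 10 mm high and 6 mm thick, reaches 82 mm right and 63 mm left of it; its front face is 8 mm in front of the gate's front face and 12 mm in front of the hinge axis line. A dark round weight (18 mm across, 12 thick) sits on the bar's front 45 mm right of the pivot.
- thumb_pin (a point): Point on top of the red press pin: a round level peg 12 mm in diameter on the bar, 55 mm left of the pivot, 90 mm from the hinge axis, standing out square from the gate to 46 mm in front of the bar's front face. This point is 22 mm in front of the bar's front face, 91 mm above the bench with the bar level. Axes: as the carrier's when both joints read 0; they turn with gate and bar.
- bar_tip (a point): Centre of the bar near its right tip (76 mm from the pivot, 6 mm from the very end); this is the part that drops into the notch.
- notch (a point): Middle of the floor of the keeper's notch, 78 mm above the bench; axes as the carrier's. Keeper: dark steel U bracket, 22 mm wide (y). The notch is open at the top, runs along y, 18 mm from front to back. In front of it a square-faced lip 9 mm thick, top 94 mm above the bench: with the bar down it stops the gate at about 0.11 rad. Latched, the bar tip's centre is 7 mm above this point.
- pot: Clear sample pot with white lid, 67 mm across, 68 mm high, standing loose in the carrier. Origin: centre of its underside.
- dish: Culture dish, 58 mm across, 14 mm high, lying loose in the carrier. Origin: centre of its underside.
- bottle: White bottle with blue cap, 60 mm across, 150 mm high, loose on the bench left of the carrier. Origin: centre of its underside.

How it is judged:
At the end, for the whole second after the job is handed in: The gate is shut (under 0.06 rad), the bar is level (under 0.06 rad) with its tip in the keeper's notch (within 25 mm of its middle, seen from above), and gate and bar are still (value of joint each of gate, latch below 0.06 rad and horizontal distance between bar_tip and notch below 0.025 m and velocity of joint gate between -0.05 and 0.05 rad/s and velocity of joint latch between -0.05 and 0.05 rad/s); the robot touches nothing.
It fails at once if the bottle is shifted more than 30 mm or tipped (distance of bottle from where it was at the start of the episode above 0.03 m or angle between bottle's own z axis and vertical above 0.4 rad).
It fails at once if the pot in the carrier is shifted more than 30 mm or tipped (distance of pot from where it was at the start of the episode above 0.03 m or angle between pot's own z axis and vertical above 0.4 rad).
It fails at once if the dish in the carrier is shifted more than 30 mm or tipped (distance of dish from where it was at the start of the episode above 0.03 m or angle between dish's own z axis and vertical above 0.4 rad).
It also fails if it takes over 35 s, if anything falls off the work surface, if the arm or the gripper's body presses on something with over 40 N, if the wrist force passes 120 N, or if a joint passes its speed limit or range.

### The arm

A 7-joint arm with a two-finger parallel gripper is mounted at the origin on a cart in front of the work surface, level with it; the furniture and walls round the work are solid. World frame = base frame: x ahead of the robot, y to its left, z up, the work surface at z = 0. Lengths are in m, angles in rad, forces in N, time in s.
With the tool pointing down it reaches from about 0.4 to 0.875 m from the base axis. Payload 19.3 kg.
Tool frame: the origin (TCP) lies where the fingers leave the gripper's body, on its centre line; the fingertips stand bot.tip_reach ahead of it and the grasp point (between the pads) lies 54 mm ahead of it (bot.tip_reach is the distance from the TCP to the fingertips, in m); z points along the fingers, y is the line along which they close (so a half turn about z gives the same grasp; the last joint's range is limited). The gripper opens to 85 mm and grips with 20 to 120 N. Pads are 22 mm wide; open, the fingers measure 114 mm over their backs; the gripper's body (76 mm by 85 mm) begins 54 mm behind the grasp point. The pads swing forward as they close: fully open they stand 13 mm farther back than shut.
Start: joints at [-1.411, 0.521, -0.036, 1.599, 0.021, 1.021, -0.113], TCP at [0.142, 0.609, 0.304] pointing down, gripper open.
Joint ranges: [-2.91, 2.91], [-0.3, 2.13], [-1.5, 1.42], [0.17, 2.43], [-1.26, 4.41], [0.16, 1.93], [-2.52, 2.52]. Speed limits (rad/s): [1.89, 1.89, 2.39, 2.39, 3.01, 3.01, 3.01].

### API

Orientations are given as [roll, pitch, yaw] about the fixed x, y, z axes, in that order (R = Rz(yaw) Ry(pitch) Rx(roll)).
In Python, from workcell import bot gives the robot as it stands. The module is installed in compiled form; this text tells all that it offers.
- The arm moves only by the shell command python3 -m jog 'ROWS' [FORCE]. ROWS is JSON, a list that holds one entry, the list of rows, each a list of 7 numbers: the shift along the tool's x, y, z in mm, then the turn, a rotation vector about the tool's x, y, z in rad, then the opening, from 0 (shut) to 1 (fully open). In form: [[[tx, ty, tz, wx, wy, wz, fingers], ...]]. A call has 1 to 5 rows; each row shifts and turns the commanded pose from where the row before left it, along the tool's axes as they then stand; what a row does not reach is not made up. A row lasts 1/10 s, in which the tool goes at most 50 mm and 8.59 degrees, less where a joint would pass 70% of its speed; a pose out of reach is approached as far as the arm can. A call is refused whole if a number of a shift passes 50 or a number of a turn 0.15, either way. A call with a gripper value outside its range is refused whole. The fingers move at their own pace and stop on an object; FORCE is the grip in N (left out, the last holds). Time passes only in rows, so rows that do not move let the fingers close. It gives the time, the measured TCP pose, the force, the opening and the grip force at its end, in the units of the state.
- bot.observe(): the state, without advancing time (a new reading comes with each control period).
- bot.grab_frame(name): name is "scene" or "side" or "wrist"; returns a dict with "img" (400x640x3 uint8, red, green, blue), "intrinsics" (3x3 intrinsics, pixels), "R" (3x3) and "t" (3): a world point X has camera coordinates R X + t; the wrist camera has in their place "tool_from_camera" (4x4, takes a point from camera to tool coordinates, whose origin is the TCP and whose axes are the flange's). Camera axes: x right, y down, z forward; pixel columns grow to the right and rows downward; lengths in m; the calibration is good to about 2 mm. A picture is of the moment at which its call begins: read the wrist's pose just before it. There is no depth.
- bot.job_done(): hands the job in; it is judged then, once.
Trained networks look in a picture, given as the dict that the camera call returned (one of the last four; its "shot" number tells which), for a name from the list of things; names that differ only in an ending like _2 or _b are one class to them, and where a whole thing is asked for, a point or a joint stands for the part that bears it (a point fixed in the world has none). Each returns a list of dicts, best first, with "conf" (0 to 1); they miss things now and then, are a little off and sometimes report something else, mostly with a low value. They report only what shows in the picture. A call takes as long as a camera call.
- bot.trace(query, picture): "region" (400x640 bool, what is visible of it).
- bot.spot_point(query, picture): "xyz" ([x, y, z] in m, in world coordinates, good to about 4 mm: a listed point, or the origin of a listed thing).
The state is a dict: "clock": time; "qpos": joint angles; "qd": joint speeds; "joint_efforts": joint torques, N m; "position": TCP position; "tool_rot": TCP orientation; "force": force on the tool from outside, world axes, zero at the start; "moment": the same for the moment, N m; "grip_width": finger opening in m; "finger_force": force on a finger pad.
Only numpy, scipy, OpenCV 4.12 (cv2) and the standard library are available. Lean on these libraries where they do the work, as an engineer would, in place of code of your own. Each camera call takes 0.05 s, during which the arm holds its last target. There are 200 camera calls.

## Working session

There is one attempt and no reset: what is moved stays moved. The work goes in short steps, Python scripts to look and compute and a shell command to move; the robot and the scene stay as the last step left them, time stands still between calls to the robot, and variables do not carry over. Pictures are saved under pics/ and viewed, at most 10 in all, crops included, and the job is handed in when it is done.

```bash
mkdir -p pics; cat > h.py <<'E'
from workcell import bot
import cv2, numpy as np
def save(f,n): cv2.imwrite(f'pics/{n}.png', cv2.cvtColor(f['img'],cv2.COLOR_RGB2BGR))
def st():
    s=bot.observe(); print({k:np.round(s[k],3).tolist() for k in ('clock','qpos','position','tool_rot','force','grip_width')}); return s
E
python3 - <<'E'
from h import *
st(); print(bot.tip_reach)
for c in ('scene','side'):
    f=bot.grab_frame(c); save(f,c+'0')
    for q in ('carrier','gate_hinge','latch_pivot','thumb_pin','bar_tip','notch','pot','dish','bottle'):
        r=bot.spot_point(q,f)
        print(c,q,[(np.round(d['xyz'],3).tolist(),round(float(d['conf']),2)) for d in r[:2]])
E
```

```text
{'clock': 0.0, 'qpos': [-1.411, 0.522, -0.036, 1.6, 0.021, 1.021, -0.113], 'position': [0.142, 0.608, 0.303], 'tool_rot': [-3.141, 0.0, 2.912], 'force': [0.081, 0.54, 0.098], 'grip_width': 0.086}
0.0726
scene carrier [([0.63, 0.273, 0.001], 0.9)]
scene gate_hinge [([0.545, 0.36, 0.002], 0.61)]
scene latch_pivot [([0.519, 0.214, 0.089], 0.96)]
scene thumb_pin [([0.499, 0.273, 0.09], 0.83)]
scene bar_tip [([0.508, 0.141, 0.085], 0.89)]
scene notch [([0.588, 0.141, 0.078], 0.88), ([0.508, 0.14, 0.082], 0.15)]
scene pot [([0.654, 0.228, 0.018], 0.61)]
scene dish [([0.624, 0.324, 0.015], 0.48)]
scene bottle [([0.634, 0.452, 0.006], 0.58), ([0.544, 0.361, 0.002], 0.33)]
side carrier [([0.627, 0.28, -0.003], 0.79)]
side gate_hinge [([0.542, 0.359, -0.0], 0.62)]
side latch_pivot [([0.518, 0.215, 0.089], 0.6)]
side thumb_pin [([0.496, 0.273, 0.087], 0.77)]
side bar_tip [([0.508, 0.138, 0.083], 0.6)]
side notch [([0.587, 0.14, 0.08], 0.87)]
side pot [([0.651, 0.225, 0.015], 0.59)]
side dish [([0.626, 0.328, 0.011], 0.81), ([0.516, 0.216, 0.087], 0.53)]
side bottle []
```

View pics/scene0.png

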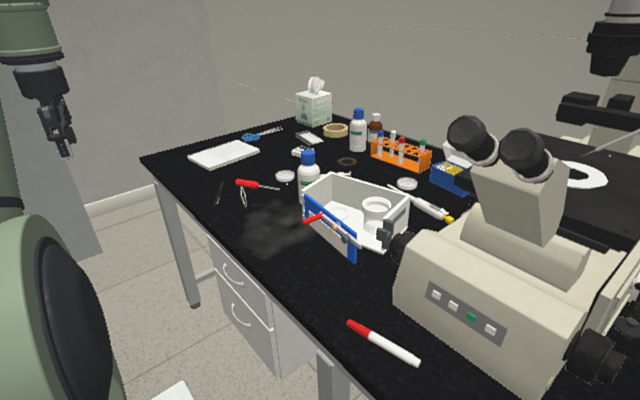

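View pics/side0.png

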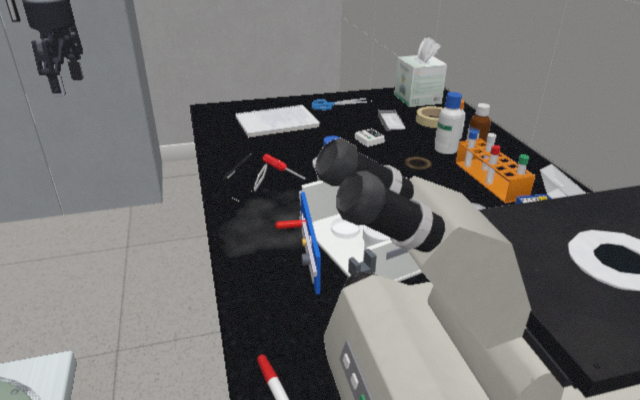

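The scene view shows the carrier around (355,215), with the gate ajar and the red pin at about (315,217). The side view shows the pin at (290,225) and the microscope on the near right. The fits agree: carrier yaw about 13.5°, gate about 0.35 rad. I'll press the pin from above with closed fingers and push the gate panel shut.

```bash
cat >> h.py <<'E'
H=np.array([.543,.360]); YC=0.236
def rot(a): return np.array([[np.cos(a),-np.sin(a)],[np.sin(a),np.cos(a)]])
def tgt(g,dx,dy=-90): return H+rot(YC-g)@np.array([dx,dy])/1000
def go(xy,z,yaw):   # needed shift (mm, tool axes) and turn about tool z
    s=bot.observe(); p=s['position']; y=s['tool_rot'][2]
    d=np.array([*xy,z])-p
    c,sn=np.cos(y),np.sin(y)
    print('now',np.round(p,3),'rot',np.round(s['tool_rot'],3),'clock',round(s['clock'],2),'F',np.round(s['force'],1))
    print('target',np.round(xy,3),'shift mm',np.round([1e3*(d[0]*c+d[1]*sn),1e3*(d[0]*sn-d[1]*c),-1e3*d[2]],1),'wz',round(-((yaw-y+np.pi)%(2*np.pi)-np.pi),3))
E
python3 - <<'E'
from h import *
f=bot.grab_frame('scene'); K,R,t=f['intrinsics'],np.array(f['R']),np.array(f['t'])
c=-R.T@t; print('cam',c.round(2))
for u,v,z in [(395,300,0),(530,395,0),(395,245,.06),(470,140,.3),(525,155,.3),(380,340,0)]:
    d=R.T@np.linalg.inv(K)@[u,v,1]; print(u,v,(c+d*(z-c[2])/d[2]).round(3))
for g in (.35,0): print(g,tgt(g,-24),tgt(g,-15))
go(tgt(.35,-24),.20,YC-.35+np.pi)
E
```

```text
cam [ 0.1  -0.26  0.52]
395 300 [0.519 0.051 0.   ]
530 395 [ 0.523 -0.199  0.   ]
395 245 [0.587 0.114 0.06 ]
470 140 [0.634 0.021 0.3  ]
525 155 [ 0.637 -0.065  0.3  ]
380 340 [0.43  0.008 0.   ]
0.35 [0.50891799 0.27331426] [0.51785957 0.27229049]
0 [0.54070864 0.26688314] [0.54945917 0.26898748]
now [0.142 0.609 0.304] rot [ 3.142 -0.     2.912] clock 1.05 F [-0.1 -0.3 -0.6]
target [0.509 0.273] shift mm [-433.3 -242.9  103.9] wz -0.116
```

```bash
python3 -m jog '[[[-25,-14,0,0,0,0,0],[-45,-25,0,0,0,0,0],[-45,-25,0,0,0,0,0],[-45,-25,0,0,0,0,0],[-45,-25,0,0,0,0,0]]]' 20; python3 -m jog '[[[-45,-25,0,0,0,0,0],[-45,-25,0,0,0,0,0],[-45,-25,0,0,0,0,0],[-45,-25,0,0,0,0,0],[-30,-17,0,0,0,0,0]]]'; python3 -m jog '[[[0,0,20,0,0,-0.06,0],[0,0,40,0,0,-0.056,0],[0,0,30,0,0,0,0],[0,0,0,0,0,0,0],[0,0,0,0,0,0,0]]]'
python3 - <<'E'
from h import *
f=bot.grab_frame('wrist'); save(f,'w1'); s=st()
for q in ('thumb_pin','latch_pivot','bar_tip','notch','gate_hinge'):
    print(q,[(np.round(d['xyz'],3).tolist(),round(float(d['conf']),2)) for d in bot.spot_point(q,f)[:2]])
go(tgt(.35,-24),.17,YC-.35+np.pi)
E
```

```text
clock: 1.55
position: [0.3128, 0.4533, 0.3041]
tool_rot: [3.141, 0.0, 2.912]
force: [0.7, 0.7, 0.1]
grip_width: 0.0119
finger_force: 0.0
clock: 2.05
position: [0.4874, 0.2941, 0.3041]
tool_rot: [-3.141, 0.001, 2.909]
force: [-0.1, 0.7, 0.9]
grip_width: -0.0001
finger_force: 0.0
clock: 2.55
position: [0.4853, 0.2972, 0.2145]
tool_rot: [-3.141, -0.0, 3.027]
force: [0.3, -0.1, -0.1]
grip_width: 0.0
finger_force: 0.0
{'clock': 2.6, 'qpos': [-0.671, 0.544, 0.024, 1.832, -0.018, 0.764, 0.819], 'position': [0.486, 0.297, 0.215], 'tool_rot': [3.141, 0.001, 3.028], 'force': [-0.647, 0.222, -0.204], 'grip_width': -0.0}
thumb_pin [([0.502, 0.276, 0.09], 0.66)]
latch_pivot []
bar_tip [([0.51, 0.139, 0.083], 0.58)]
notch [([0.586, 0.146, 0.083], 0.79)]
gate_hinge [([0.543, 0.358, -0.002], 0.94)]
now [0.485 0.297 0.215] rot [3.140e+00 1.000e-03 3.028e+00] clock 2.85 F [ 0.2  0.5 -0.7]
target [0.509 0.273] shift mm [-26.1 -21.1  45. ] wz 0.0
```

```bash
python3 -m jog '[[[-13,-11,10,0,0,0,0],[-13,-10,10,0,0,0,0],[0,0,15,0,0,0,0],[0,0,10,0,0,0,0],[0,0,0,0,0,0,0]]]'; python3 -m jog '[[[0,0,8,0,0,0,0],[0,0,8,0,0,0,0],[0,0,9,0,0,0,0],[0,0,0,0,0,0,0],[0,0,0,0,0,0,0]]]'
python3 - <<'E'
from h import *
f=bot.grab_frame('scene')
for q in ('thumb_pin','latch_pivot','bar_tip'):
    print(q,[(np.round(d['xyz'],3).tolist(),round(float(d['conf']),2)) for d in bot.spot_point(q,f)[:2]])
im=f['img'][140:290,250:450]; cv2.imwrite('pics/p2.png',cv2.resize(im[...,::-1],None,fx=4,fy=4,interpolation=2))
go(tgt(0,-15),.145,YC+np.pi)
E
```

```text
clock: 3.35
position: [0.5081, 0.2728, 0.1676]
tool_rot: [-3.14, -0.002, 3.028]
force: [0.8, -0.1, -0.1]
grip_width: -0.0002
finger_force: 0.0
clock: 3.85
position: [0.5085, 0.2733, 0.1437]
tool_rot: [-3.141, -0.0, 3.028]
force: [-0.5, 0.3, -0.1]
grip_width: -0.0002
finger_force: 0.2
thumb_pin [([0.498, 0.272, 0.067], 0.68)]
latch_pivot [([0.517, 0.217, 0.085], 0.86)]
bar_tip [([0.51, 0.143, 0.111], 0.81)]
now [0.509 0.273 0.144] rot [3.141 0.    3.028] clock 4.05 F [-0.3  0.7  0.9]
target [0.549 0.269] shift mm [-41.    0.3  -0.8] wz -0.35
```

View pics/p2.png

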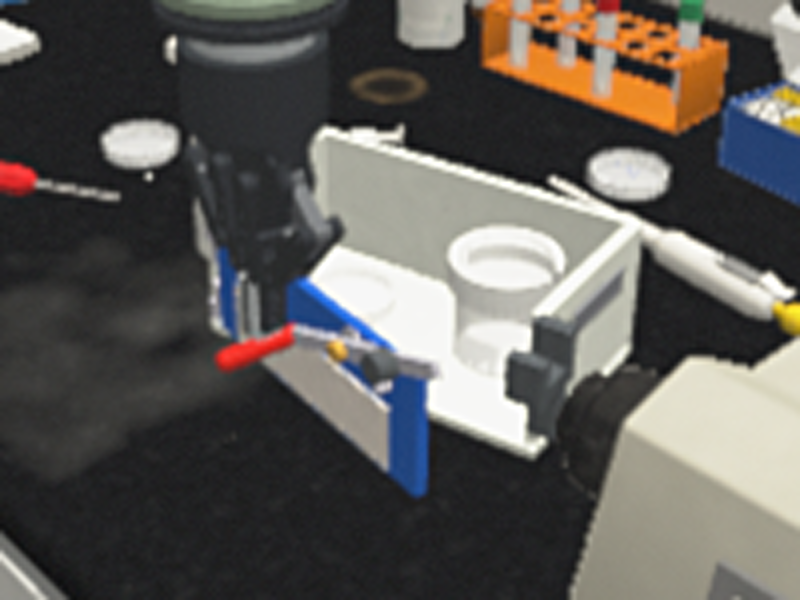

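The bar is lifted: tip at 0.111 m, about 0.35 rad. Next I'll slide in against the panel and swing the gate.

```bash
python3 -m jog '[[[-4,0,0,0,0,0,0],[-5,0,0,0,0,0,0],[-4.5,-0.7,0,0,0,-0.05,0],[-4.5,-0.7,0,0,0,-0.05,0],[-4.5,-0.7,0,0,0,-0.05,0]]]'
python3 - <<'E'
from h import *
f=bot.grab_frame('scene')
for q in ('thumb_pin','latch_pivot','bar_tip'):
    print(q,[(np.round(d['xyz'],3).tolist(),round(float(d['conf']),2)) for d in bot.spot_point(q,f)[:2]])
go(tgt(0,-15),.144,YC+np.pi)
E
```

```text
clock: 4.55
position: [0.5314, 0.2692, 0.144]
tool_rot: [3.141, 0.0, -3.103]
force: [-0.7, 0.6, -0.1]
grip_width: -0.0
finger_force: 0.4
thumb_pin [([0.51, 0.265, 0.068], 0.64)]
latch_pivot [([0.541, 0.213, 0.086], 0.87)]
bar_tip [([0.54, 0.141, 0.112], 0.64)]
now [0.531 0.269 0.144] rot [ 3.142  0.    -3.107] clock 4.75 F [-0.5  0.1  1.2]
target [0.549 0.269] shift mm [-18.4  -0.7  -0.1] wz -0.202
```

Gate and lifted bar are following the tool, so I'll continue to the stop with a small over-push.

```bash
python3 -m jog '[[[-4.5,-0.7,0,0,0,-0.05,0],[-4.5,-0.7,0,0,0,-0.05,0],[-4.5,-0.7,0,0,0,-0.05,0],[-4.5,-0.7,0,0,0,-0.05,0],[-2,0,0,0,0,0,0]]]'
python3 - <<'E'
from h import *
f=bot.grab_frame('scene')
for q in ('thumb_pin','latch_pivot','bar_tip','notch'):
    print(q,[(np.round(d['xyz'],3).tolist(),round(float(d['conf']),2)) for d in bot.spot_point(q,f)[:2]])
im=f['img'][140:290,250:450]; cv2.imwrite('pics/p3.png',cv2.resize(im[...,::-1],None,fx=4,fy=4,interpolation=2))
print(tgt(0,-9,-145),tgt(0,-9,-221)); go(tgt(0,-15),.144,YC+np.pi)
E
```

```text
clock: 5.25
position: [0.5503, 0.2687, 0.1438]
tool_rot: [-3.141, -0.002, -2.906]
force: [-12.4, -4.6, 10.7]
grip_width: 0.0001
finger_force: 6.7
thumb_pin [([0.533, 0.264, 0.071], 0.63), ([0.656, 0.227, 0.017], 0.43)]
latch_pivot [([0.57, 0.215, 0.087], 0.75)]
bar_tip [([0.584, 0.147, 0.11], 0.89), ([0.572, 0.216, 0.086], 0.66)]
notch [([0.589, 0.142, 0.079], 0.9), ([0.656, 0.226, 0.02], 0.3)]
[0.5681527  0.21691491] [0.58592267 0.14302156]
now [0.55  0.269 0.144] rot [-3.141e+00 -2.000e-03 -2.907e+00] clock 5.5 F [-5.1 -2.6  3.4]
target [0.549 0.269] shift mm [ 0.6  0.4 -0.2] wz -0.002
```

View pics/p3.png

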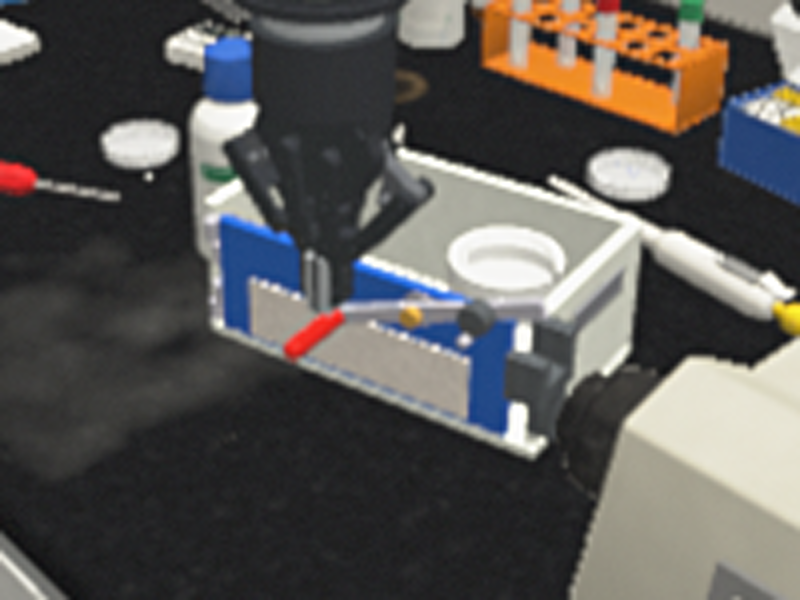

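The gate is pressed shut with the bar raised over the notch; its tip is at crop pixel (540,305), above the keeper at (540,350). I'll raise slowly, then go well clear.

```bash
python3 -m jog '[[[0,0,-4,0,0,0,0],[0,0,-5,0,0,0,0],[0,0,-6,0,0,0,0],[0,0,-6,0,0,0,0],[0,0,-4,0,0,0,0]]]'; python3 -m jog '[[[3,0,-5,0,0,0,0],[0,0,-20,0,0,0,0],[0,0,-40,0,0,0,0],[0,0,-40,0,0,0,0],[0,0,0,0,0,0,0]]]'
python3 - <<'E'
from h import *
f=bot.grab_frame('scene')
for q in ('thumb_pin','latch_pivot','bar_tip','notch','pot','bottle','dish'):
    print(q,[(np.round(d['xyz'],3).tolist(),round(float(d['conf']),2)) for d in bot.spot_point(q,f)[:1]])
im=f['img'][140:290,250:450]; cv2.imwrite('pics/p4.png',cv2.resize(im[...,::-1],None,fx=4,fy=4,interpolation=2)); st()
E
```

```text
clock: 6.0
position: [0.5511, 0.269, 0.1697]
tool_rot: [3.141, 0.001, -2.906]
force: [0.4, 0.7, 1.3]
grip_width: -0.0
finger_force: 0.0
clock: 6.5
position: [0.5497, 0.2691, 0.2797]
tool_rot: [3.139, 0.008, -2.906]
force: [0.9, 0.4, -0.6]
grip_width: 0.0003
finger_force: 0.0
thumb_pin [([0.532, 0.265, 0.09], 0.81)]
latch_pivot [([0.568, 0.217, 0.086], 0.55)]
bar_tip [([0.589, 0.142, 0.086], 0.63)]
notch [([0.586, 0.144, 0.078], 0.9)]
pot [([0.654, 0.226, 0.018], 0.98)]
bottle [([0.587, 0.142, 0.079], 0.59)]
dish []
{'clock': 6.9, 'qpos': [-0.493, 0.531, -0.085, 1.67, 0.053, 0.945, 1.209], 'position': [0.548, 0.268, 0.273], 'tool_rot': [-3.141, -0.001, -2.905], 'force': [-0.786, 0.47, -1.112], 'grip_width': -0.0}
```

View pics/p4.png

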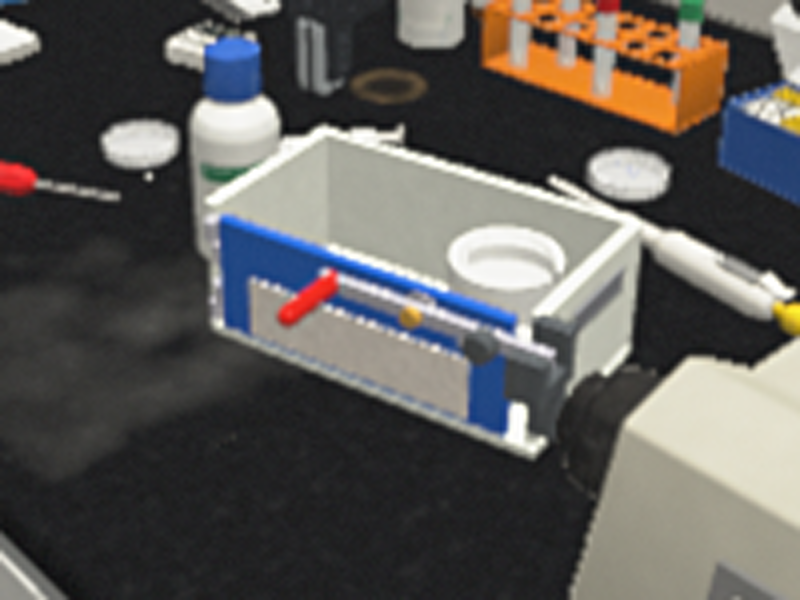

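The gate is shut, and the bar is level with its tip in the notch at crop pixel (550,355). The bottle and pot are still standing and the arm is clear.

```bash
python3 -c "
from workcell import bot
print(bot.job_done())"
```

```text
the job is handed in; nothing more can be done
None
```

The gate is shut and the latch bar is down in the keeper's notch: the last picture put its tip about 4 mm from the notch's middle. The arm is clear, the pot and bottle are standing, and the dish wasn't detected in that picture, though nothing went near it. I handed the job in at about 7 s; no verdict came back.

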